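# Change the soldering bench over from air to nitrogen

### The job

The gas manifold on this soldering bench is running on compressed air and must be changed over to nitrogen so that the two never mix: with a fingertip, push the blue air lever fully shut, square across its pipe, and only then push the green nitrogen lever fully open, in line with its pipe. Stop pushing as soon as a lever meets its stop, never grip or force one, leave the red forming-gas lever shut, and do not disturb or pick up anything standing about.

Things in the scene. Friction and masses are not known exactly. Their poses are not given: they have to be found in the camera images.
- manifold: dark grey base plate 200 x 500 mm on the bench, fixed, yaw within 0.3 rad; origin on the bench, z up, x away from the robot. Header bar on its far side, top at 65 mm. Three ball valves, colours in any order, stems at x = 0, y = -150, -40, +70 mm. Regulator with black knob, 108 mm tall, 40 mm across, at x = 65, y = -238 mm
- air (a joint): blue lever of the compressed-air valve, angle in rad about its upright stem. 0 = fully shut, at its stop, square across its pipe (pointing along the base plate's +y); 1.571 = fully open, at its stop, in line with its pipe (pointing along the plate's -x). Grows anticlockwise seen from above; stays where it is left; takes about 0.3 N m (5 N at 65 mm out). Starts open, 1.1 to 1.55.
- air_stem (a point): point on the compressed-air valve's stem axis (the lever's pivot), at the lever's mid height, 100 mm above the bench
- air_tip (a point): centre of the outer end of the blue lever, 90 mm out from its stem axis, 100 mm above the bench. The coloured grip runs from 30 to 90 mm out, 18 mm wide and 95 to 105 mm above the bench; apart from stems (within 20 mm of their axes) and the regulator, all else on the plate is under 70 mm tall
- nitrogen (a joint): green lever of the nitrogen valve, angle in rad about its upright stem. 0 = fully shut, at its stop, square across its pipe (pointing along the base plate's +y); 1.571 = fully open, at its stop, in line with its pipe (pointing along the plate's -x). Grows anticlockwise seen from above; stays where it is left; takes about 0.3 N m (5 N at 65 mm out). Starts shut, within 0.08.
- nitrogen_stem (a point): point on the nitrogen valve's stem axis (the lever's pivot), at the lever's mid height, 100 mm above the bench
- nitrogen_tip (a point): centre of the outer end of the green lever, 90 mm out from its stem axis, 100 mm above the bench. The coloured grip runs from 30 to 90 mm out, 18 mm wide and 95 to 105 mm above the bench; apart from stems (within 20 mm of their axes) and the regulator, all else on the plate is under 70 mm tall
- forming (a joint): red lever of the forming-gas valve, angle in rad about its upright stem. 0 = fully shut, at its stop, square across its pipe (pointing along the base plate's +y); 1.571 = fully open, at its stop, in line with its pipe (pointing along the plate's -x). Grows anticlockwise seen from above; stays where it is left; takes about 0.3 N m (5 N at 65 mm out). Starts shut, at 0.
- forming_stem (a point): point on the forming-gas valve's stem axis (the lever's pivot), at the lever's mid height, 100 mm above the bench
- forming_tip (a point): centre of the outer end of the red lever, 90 mm out from its stem axis, 100 mm above the bench. The coloured grip runs from 30 to 90 mm out, 18 mm wide and 95 to 105 mm above the bench; apart from stems (within 20 mm of their axes) and the regulator, all else on the plate is under 70 mm tall
- flux_bottle: not part of the job, leave it alone: white dropper bottle with an orange cap, 26 mm across and 56 mm tall, standing on the base plate below lever height; origin at the centre of its underside
- paste_jar: not part of the job, leave it alone: amber jar with a yellow cap, 36 mm across and 42 mm tall, standing on the base plate below lever height; origin at the centre of its underside
- screwdriver: not part of the job, leave it alone: black-handled screwdriver, 170 mm long, lying flat on the bench between the robot and the base plate; origin at its middle, handle towards its own -x
- cleaner_bottle: not part of the job, leave it alone: white bottle with a red label, 38 mm across and 95 mm tall, standing on the bench to the robot's left; origin at the centre of its underside
- spool: not part of the job, leave it alone: solder spool with black flanges standing on its flange, 54 mm across and 40 mm tall, on the left near the robot; origin at the centre of its underside
- tape_roll: not part of the job, leave it alone: green tape roll lying flat, 90 mm across and 24 mm tall, on the wooden board to the robot's left; origin at the centre of its underside
- tip_pot: not part of the job, leave it alone: open black pot, 60 mm across and 42 mm tall, on the robot's right; origin at the centre of its underside

How it is judged (in metres and radians):
On the way, in this order (a step that is already met when the one before it is completed fails the run):
1. the blue air lever is fully shut (within 0.15 rad of its shut stop) (value of joint air below 0.15 rad), for 0.2 s.
2. with the air shut, the green nitrogen lever is fully open (within 0.15 rad of its open stop) (value of joint nitrogen above 1.42 rad and value of joint air below 0.15 rad), for 0.2 s.
At the end, for the whole second after the job is handed in: the blue air lever within 0.15 rad (8 degrees) of fully shut, the green nitrogen lever within 0.15 rad of fully open, the red lever within 0.15 rad of fully shut, and the bystanders at rest (all of step 2 and value of joint forming below 0.15 rad and linear speed of each of flux_bottle, paste_jar, screwdriver, cleaner_bottle, spool, tape_roll, tip_pot below 0.02 m/s); the robot touches nothing.
It fails at once if both gases open at once: the green lever more than 0.25 rad off shut while the blue one is more than 0.15 rad off shut (value of joint nitrogen above 0.25 rad and value of joint air above 0.15 rad).
It fails at once if the red forming-gas lever turned more than 0.15 rad (value of joint forming above 0.15 rad).
It fails at once if a lever gripped or forced: more than 38 N between the fingers and a lever (contact force between the fingers and air above 38 N or contact force between the fingers and nitrogen above 38 N or contact force between the fingers and forming above 38 N).
It fails at once if a bystander pushed, lifted or carried more than 25 mm (distance of any of flux_bottle, paste_jar, screwdriver, cleaner_bottle, spool, tape_roll, tip_pot from where it was at the start of the episode above 0.025 m).
It fails at once if a standing bottle, jar, spool or pot tipped by more than 0.4 rad (angle between any of flux_bottle, paste_jar, cleaner_bottle, spool, tip_pot's own z axis and vertical above 0.4 rad).
It also fails if it takes over 54 s, if anything falls off the work surface, if the arm or the gripper's body presses on something with over 40 N, if the wrist force passes 120 N, or if a joint passes its speed limit or range.

### The arm

A 6-joint arm with a two-finger parallel gripper is mounted at the origin on the work surface. World frame = base frame: x ahead of the robot, y to its left, z up, the work surface at z = 0. Lengths are in mm, angles in rad, forces in N, time in s.
With the tool pointing down it reaches from about 275 to 1000 mm from the base axis. Payload 8.4 kg.
Tool frame: the origin (TCP) lies midway between the tips of the shut fingers; the grasp point (between the pads) lies 19 mm behind it; z points along the fingers, y is the line along which they close (so a half turn about z gives the same grasp; the last joint's range is limited). The gripper opens to 85 mm and grips with 20 to 120 N. Pads are 22 mm wide; open, the fingers measure 114 mm over their backs; the gripper's body (76 mm by 85 mm) begins 54 mm behind the grasp point. The pads swing forward as they close: fully open they stand 13 mm farther back than shut.
Start: joints at [-0.002, 0.353, 1.633, -0, 1.155, -0.002], TCP at [625.002, -0, 231.281] pointing down, gripper open.
Joint ranges: [-2.63, 2.63], [-0.92, 2.1], [0.06, 2.66], [-1.3, 4.44], [0, 2.69], [-3.02, 3.02]. Speed limits (rad/s): [2.22, 2.22, 2.79, 3.14, 3.14, 3.14].

### API

Orientations are given as [roll, pitch, yaw] about the fixed x, y, z axes, in that order (R = Rz(yaw) Ry(pitch) Rx(roll)).
In Python, from rig import monitor, imaging, r gives the robot as it stands.
- The arm moves only by the tool drive_tool, never from a script. Its argument "plan" is a list of rows, each an object of numbers: "x", "y", "z": the shift along the tool's x, y, z in units of 50 mm (1.0 is 50 mm); "ax", "ay", "az": the turn, a rotation vector about the tool's x, y, z in units of 6 degrees (1.0 is 6 degrees); "hand": the finger opening in mm, from 0 to 85.4. In form: [{"x": .., "y": .., "z": .., "ax": .., "ay": .., "az": .., "hand": ..}, ...]. A call has 1 to 8 rows; each row is the pose to reach, as a shift and turn from the pose commanded when the call began, along the tool's axes at that moment; what a row does not reach only later rows make up. A row lasts 1/10 s, in which the tool goes at most 50 mm and 8.59 degrees, less where a joint would pass 70% of its speed; a pose out of reach is approached as far as the arm can. A call with a gripper value outside its range is refused whole. The fingers move at their own pace and stop on an object; "grip_force" is the grip in N (left out, the last holds). Time passes only in rows, so rows that repeat a pose let the fingers close. It gives the time, the measured TCP pose, the force, the opening and the grip force at its end, in the units of the state.
- monitor.sense(): the state, without advancing time (a new reading comes with each control period).
- imaging.grab_frame(name): name is "scene" or "side" or "wrist"; returns the picture (384x512x3 uint8, red, green, blue); there is no depth.
- imaging.camera_info(name): a dict with "mtx" (3x3 intrinsics, pixels), "R" (3x3) and "t" (3): a world point X has camera coordinates R X + t. Camera axes: x right, y down, z forward; pixel columns grow to the right and rows downward; lengths in mm; the calibration is good to about 2 mm. A picture is of the moment at which its call begins: read the wrist's pose just before it. camera_info takes no time and is no camera call; for the wrist camera it gives the pose at the moment of the call.
- r.sign_off(): hands the job in; it is judged then, once.
The state is a dict: "clock": time; "qpos": joint angles; "qvel": joint speeds; "joint_efforts": joint torques, N m; "eef_pos": TCP position; "tcp_rot": TCP orientation; "contact_force": force on the tool from outside, world axes, zero at the start; "wrist_torque": the same for the moment, N m; "opening": opening from 0.0 (shut) to 1.0 (fully open); "grasp_force": force on a finger pad.
Only numpy, scipy, OpenCV 4.12 (cv2) and the standard library are available. Lean on these libraries where they do the work, as an engineer would, in place of code of your own. Each camera call takes 0.05 s, during which the arm holds its last target. There are 200 camera calls.

## Working session

There is one attempt and no reset: what is moved stays moved. The work goes in short steps, Python scripts to look and compute and a tool call to move; the robot and the scene stay as the last step left them, time stands still between calls to the robot, and variables do not carry over. Pictures are saved under pics/ and viewed, at most 10 in all, crops included, and the job is handed in when it is done.

Besides the shell and the picture viewer there is one more tool, called after ">>>" as name(argument=value, ...), one argument or row to a line, values as JSON. drive_tool: Moves the arm, as the interface text tells. Its arguments: {"type":"object","properties":{"plan":{"type":"array","items":{"type":"object","properties":{"x":{"type":"number"},"y":{"type":"number"},"z":{"type":"number"},"ax":{"type":"number"},"ay":{"type":"number"},"az":{"type":"number"},"hand":{"type":"number"}}}},"grip_force":{"type":"number"}},"required":["plan"]}

```bash
ls; mkdir -p pics
python3 - <<'E'
from rig import monitor, imaging, r
import cv2, numpy as np
s=monitor.sense(); print(s['clock'],s['eef_pos'],s['tcp_rot'],s['opening'])
ims=[]
for n in ['scene','side','wrist']:
    im=imaging.grab_frame(n); np.save(f'pics/{n}0.npy',im); cv2.imwrite(f'pics/{n}0.png',im[:,:,::-1]); 
    c=imaging.camera_info(n); np.savez(f'pics/{n}0.npz',**c); print(n,np.round(c['mtx'],1).tolist(),np.round(-c['R'].T@c['t']))
    ims.append(im)
c=np.vstack([np.hstack(ims[:2]),np.hstack([ims[2],ims[2]*0])])
cv2.imwrite('pics/all0.png',cv2.resize(c,(800,600),interpolation=cv2.INTER_AREA)[:,:,::-1])
E
```

```text
pics
0.0 [6.24488577e+02 4.03352955e-03 2.30511234e+02] [-3.14012381e+00  1.22105174e-05  1.57083516e+00] 1.0018206683072344
scene [[371.6, 0.0, 254.3], [0.0, 371.6, 186.0], [0.0, 0.0, 1.0]] [1252.  395.  725.]
side [[352.7, 0.0, 256.1], [0.0, 352.7, 189.9], [0.0, 0.0, 1.0]] [  38. -819. 1001.]
wrist [[341.3, 0.0, 253.7], [0.0, 341.3, 188.8], [0.0, 0.0, 1.0]] [625.  72. 374.]
```

View pics/all0.png

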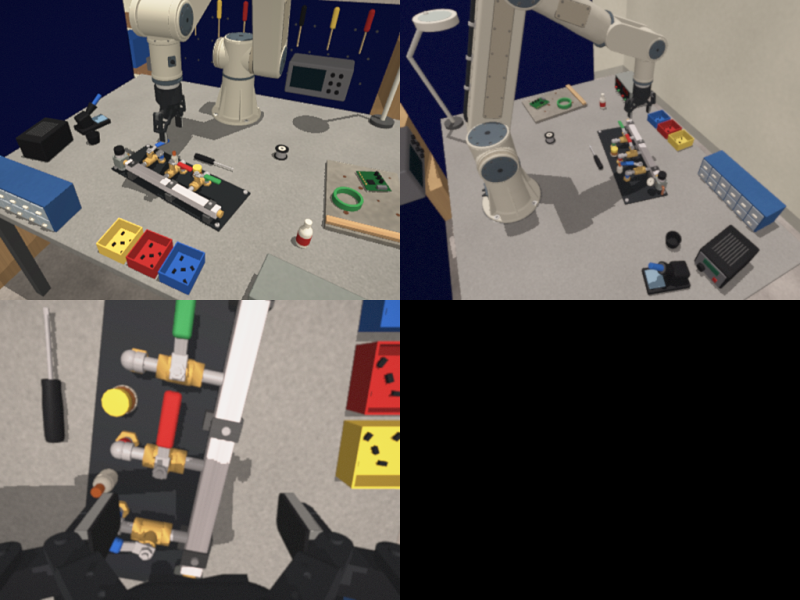

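The wrist view shows, top to bottom, green (about 183,320 in the collage), red (170,420) and blue (115,545, partly hidden and pointing left, so open). I'll shut the fingers and shift 100 mm towards -y for a second wrist view.

>>> drive_tool(
  plan=[
    {"x":-0.6,"hand":0},
    {"x":-1.3,"hand":0},
    {"x":-2,"hand":0},
    {"x":-2,"hand":0},
    {"x":-2,"hand":0},
    {"x":-2,"hand":0},
  ],
)

```text
invalid input
```

```bash
cat > h.py <<'E'
import numpy as np, cv2
from rig import monitor, imaging, r
RNG={'blue':((100,120,60),(125,255,255)),'green':((50,120,40),(85,255,255)),'red':((0,150,60),(4,255,255))}
def mask(im,c):
    return cv2.inRange(cv2.cvtColor(im,cv2.COLOR_RGB2HSV),*RNG[c])
def ray(c,uv):
    d=c['R'].T@np.linalg.inv(c['mtx'])@np.array([uv[0],uv[1],1.]); return -c['R'].T@c['t'],d/np.linalg.norm(d)
def onz(c,uv,z):
    o,d=ray(c,uv); return (o+d*(z-o[2])/d[2])[:2]
def tri(cs,uvs):
    A=0;b=0
    for c,uv in zip(cs,uvs):
        o,d=ray(c,uv);P=np.eye(3)-np.outer(d,d);A=A+P;b=b+P@o
    return np.linalg.solve(A,b)
def blobs(im,c,amin=60):
    out=[]
    for k in cv2.findContours(mask(im,c),cv2.RETR_EXTERNAL,cv2.CHAIN_APPROX_NONE)[0]:
        if cv2.contourArea(k)>amin: out.append((cv2.contourArea(k),cv2.minAreaRect(k),k))
    return sorted(out,key=lambda t:-t[0])
def axis(rect):
    p=cv2.boxPoints(rect); 
    a,b=(((p[0]+p[1])/2,(p[2]+p[3])/2),((p[1]+p[2])/2,(p[3]+p[0])/2))
    return a if np.hypot(*(a[0]-a[1]))>np.hypot(*(b[0]-b[1])) else b
E
python3 - <<'E'
from h import *
s=monitor.sense(); print(s['clock'],s['eef_pos'],s['tcp_rot'],s['opening'],s['contact_force'])
c=imaging.camera_info('wrist'); im=imaging.grab_frame('wrist'); np.save('pics/wrist1.npy',im); np.savez('pics/wrist1.npz',**c); cv2.imwrite('pics/wrist1.png',im[:,:,::-1])
for n in ['wrist0','wrist1','scene0','side0']:
    im=np.load(f'pics/{n}.npy'); c=np.load(f'pics/{n}.npz')
    for col in RNG:
        for a,rc,k in blobs(im,col,30)[:6]:
            e=axis(rc); print(n,col,a,np.round(np.ravel(e)),np.round(onz(c,e[0],105)),np.round(onz(c,e[1],105)))
E
```

```text
0.15 [6.24639079e+02 1.62297623e-02 2.30746345e+02] [-3.14053705e+00  4.20270632e-06  1.57080584e+00] 0.9996664702063083 [-0.26385628 -0.30252853 -0.3798517 ]
wrist0 blue 1892.5 [511.  20. 459.  20.] [808. 118.] [771. 118.]
wrist0 blue 231.0 [154. 304. 144. 324.] [ 532. -119.] [ 522. -140.]
wrist0 green 1125.0 [238.  -1. 232.  48.] [613. 131.] [609.  99.]
wrist0 red 5384.5 [478.  53. 478. 146.] [789.  95.] [801.  27.]
wrist0 red 1525.5 [222. 116. 210. 188.] [600.  50.] [588.  -8.]
wrist1 blue 1900.0 [511.  20. 459.  20.] [808. 118.] [771. 118.]
wrist1 blue 230.0 [152. 304. 144. 323.] [ 531. -118.] [ 522. -140.]
wrist1 green 1121.5 [238.  -1. 232.  48.] [613. 131.] [609.  99.]
wrist1 red 5411.5 [478.  53. 478. 146.] [789.  95.] [801.  27.]
wrist1 red 1522.0 [222. 116. 210. 188.] [600.  50.] [588.  -8.]
scene0 blue 4611.5 [ -1. 200.  95. 276.] [ 822. -600.] [ 915. -155.]
scene0 blue 2449.0 [245. 315. 219. 367.] [866. 183.] [977. 189.]
scene0 blue 833.5 [174.  37. 181.  85.] [ -834. -1185.] [-123. -642.]
scene0 blue 86.5 [128. 120. 118. 133.] [ 274. -617.] [ 373. -577.]
scene0 blue 35.5
[... 395 characters left out ...]
.0 [379. 304. 395. 311.] [734. 412.] [735. 443.]
scene0 red 95.5 [227. 210. 246. 217.] [598.  -4.] [602.  53.]
scene0 red 89.0 [314.   2. 312.  26.] [-2393.  -725.] [-1475.  -445.]
side0 blue 2909.0 [410. 188. 476. 284.] [ 945. -227.] [ 833. -610.]
side0 blue 317.5 [340. 143. 319. 157.] [880. 110.] [750.  72.]
side0 blue 125.0 [318. 340. 337. 343.] [ 338. -548.] [ 378. -575.]
side0 blue 67.5 [298. 208. 283. 208.] [ 527. -135.] [ 480. -112.]
side0 green 161.5 [218. 132. 202. 132.] [447. 414.] [384. 445.]
side0 green 72.5 [188. 127. 168. 135.] [340. 512.] [243. 488.]
side0 green 69.0 [389. 333. 406. 350.] [ 512. -613.] [ 520. -665.]
side0 red 351.5 [355. 156. 332. 170.] [880.  11.] [748. -20.]
```

View pics/wrist1.png

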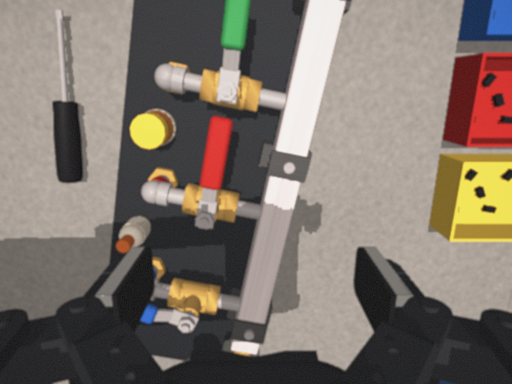

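The move was refused, so the picture is unchanged: red grip from (222,116) to (210,188), green at (235,20), blue at (149,313). I'll retry with every field filled in.

>>> drive_tool(
  plan=[
    {"x":-0.6,"y":0,"z":0,"ax":0,"ay":0,"az":0,"hand":0},
    {"x":-1.3,"y":0,"z":0,"ax":0,"ay":0,"az":0,"hand":0},
    {"x":-2.0,"y":0,"z":0,"ax":0,"ay":0,"az":0,"hand":0},
    {"x":-2.0,"y":0,"z":0,"ax":0,"ay":0,"az":0,"hand":0},
    {"x":-2.0,"y":0,"z":0,"ax":0,"ay":0,"az":0,"hand":0},
    {"x":-2.0,"y":0,"z":0,"ax":0,"ay":0,"az":0,"hand":0},
  ],
  grip_force=20,
)

```text
clock: 0.8
eef_pos: [624.9, -99.2, 231.1]
tcp_rot: [-3.141, -0.0, 1.571]
contact_force: [-0.3, -0.6, 0.1]
opening: 0.002
grasp_force: 0.0
```

Run:
```python
from h import *
s=monitor.sense(); print(s['clock'],s['eef_pos'],s['tcp_rot'],s['opening'],s['contact_force'])
c=imaging.camera_info('wrist'); im=imaging.grab_frame('wrist'); np.save('pics/wrist2.npy',im); np.savez('pics/wrist2.npz',**c); cv2.imwrite('pics/wrist2.png',im[:,:,::-1])
for n in ['wrist2']:
    im=np.load(f'pics/{n}.npy'); c=np.load(f'pics/{n}.npz')
    for col in RNG:
        for a,rc,k in blobs(im,col,30)[:6]:
            e=axis(rc); print(n,col,a,np.round(np.ravel(e)),rc[1],np.round(onz(c,e[0],105)),np.round(onz(c,e[1],105)))
# triangulate red grip centre wrist0/wrist2
C=[np.load(f'pics/{n}.npz') for n in ['wrist0','wrist2']]
I=[np.load(f'pics/{n}.npy') for n in ['wrist0','wrist2']]
R=[[b for b in blobs(i,'red') if b[0]<4000][0] for i in I]
E=[sorted(axis(b[1]),key=lambda p:p[1]) for b in R]
for j in (0,1): print('red end',np.round(tri(C,[E[0][j],E[1][j]]),1))
```

```text
0.8 [624.88073106 -99.24632874 231.1074299 ] [-3.14122067e+00 -4.57679385e-04  1.57094402e+00] 0.0019966138894077696 [-0.26970161 -0.61580733  0.06824456]
wrist2 blue 5361.0 [511. 324. 414. 324.] (90.99998474121094, 96.99998474121094) [ 865. -240.] [ 774. -240.]
wrist2 blue 1381.5 [ 77. 190. 144. 217.] (72.23548889160156, 21.91204833984375) [ 479. -109.] [ 532. -133.]
wrist2 blue 32.5 [133. 186. 146. 187.] (13.147682189941406, 3.845076560974121) [ 526. -105.] [ 536. -107.]
wrist2 red 1951.5 [511.  20. 459.  20.] (40.0, 52.0) [809.  18.] [772.  18.]
wrist2 red 1471.5 [214.  -2. 204.  61.] (25.62163734436035, 63.71196746826172) [596.  32.] [588.  -9.]
red end [635.3  23.4 335.2]
red end [636.9  16.  304.1]
```

View pics/wrist2.png

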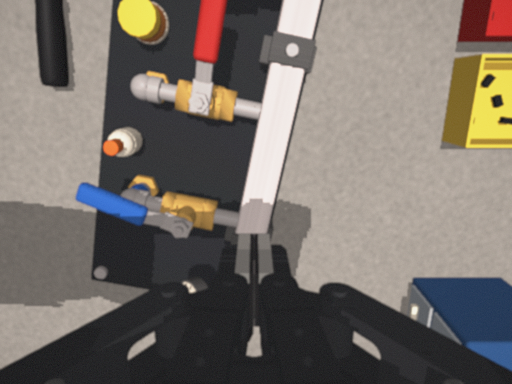

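The wrist view now shows all of blue: tip (77,190), grip root (144,217). Red's root disparity gives z of about 107 mm, which matches the stated 105.

Taking the plate yaw as about -0.20, the stems come out at roughly blue (560,-145), red (582,-37) and green (604,71). Blue is at about 1.35 rad. Next I'll go to (489,-157,84), clear on blue's -y side.

>>> drive_tool(
  plan=[
    {"x":-0.3,"y":-0.7,"z":0,"ax":0,"ay":0,"az":0,"hand":0},
    {"x":-0.7,"y":-1.5,"z":0,"ax":0,"ay":0,"az":0,"hand":0},
    {"x":-1.0,"y":-2.2,"z":0,"ax":0,"ay":0,"az":0,"hand":0},
    {"x":-1.14,"y":-2.72,"z":0,"ax":0,"ay":0,"az":0,"hand":0},
    {"x":-1.14,"y":-2.72,"z":0.8,"ax":0,"ay":0,"az":0,"hand":0},
    {"x":-1.14,"y":-2.72,"z":1.6,"ax":0,"ay":0,"az":0,"hand":0},
    {"x":-1.14,"y":-2.72,"z":2.4,"ax":0,"ay":0,"az":0,"hand":0},
    {"x":-1.14,"y":-2.72,"z":2.94,"ax":0,"ay":0,"az":0,"hand":0},
  ],
  grip_force=20,
)

```text
clock: 1.65
eef_pos: [488.1, -155.7, 82.2]
tcp_rot: [-3.14, -0.001, 1.572]
contact_force: [-0.1, -0.0, 0.4]
opening: -0.001
grasp_force: 0.0
```

Run:
```python
from h import *
s=monitor.sense(); print(s['clock'],s['eef_pos'],s['tcp_rot'],s['contact_force'])
im=imaging.grab_frame('wrist'); cv2.imwrite('pics/wrist3.png',im[:,:,::-1])
a=0.203; ey=np.array([np.sin(a),np.cos(a)])
red=np.array([582,-37.]); 
def path(st,th,off,rho=60,ccw=False):
    for t in th:
        g=np.pi/2-a+t; u=np.array([np.cos(g),np.sin(g)]); n=np.array([u[1],-u[0]])*(-1 if ccw else 1)
        p=st+rho*u-off*n; print(round(t,2),np.round(p,1))
print('air');path(red-110*ey,np.linspace(1.35,0,10),26)
print('n2');path(red+110*ey,np.r_[0,0,np.linspace(0,1.571,10)],26,ccw=True)
```

```text
1.65 [ 488.14536049 -155.74521007   82.24892811] [-3.14011521e+00 -6.19126452e-04  1.57201305e+00] [-0.05626067 -0.03703539  0.41213654]
air
1.35 [ 494.4 -143.8]
1.2 [ 495.3 -134. ]
1.05 [ 497.6 -124.5]
0.9 [ 501.4 -115.4]
0.75 [ 506.4 -107. ]
0.6 [512.6 -99.5]
0.45 [519.9 -92.9]
0.3 [528.1 -87.5]
0.15 [537.  -83.4]
0.0 [546.5 -80.7]
n2
0.0 [641.7 124.3]
0.0 [641.7 124.3]
0.0 [641.7 124.3]
0.17 [631.9 130. ]
0.35 [621.2 133.9]
0.52 [609.9 135.9]
0.7 [598.5 135.9]
0.87 [587.3 133.9]
1.05 [576.6 130. ]
1.22 [566.7 124.3]
1.4 [558. 117.]
1.57 [550.6 108.3]
```

View pics/wrist3.png

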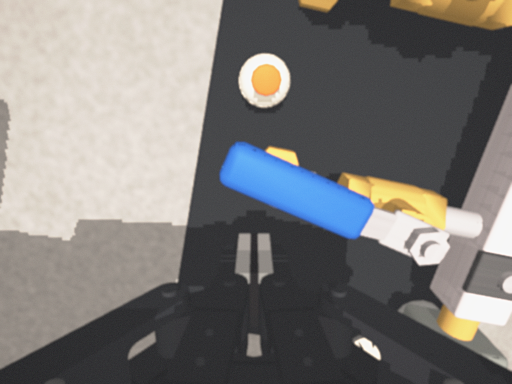

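The fingertips sit at (254,240), clear of the blue grip, which runs from (235,160) to (360,215). The closed tip looks only about 16 mm wide, so an arc with a 26 mm offset is on the cautious side.

>>> drive_tool(
  plan=[
    {"x":0.26,"y":0.1,"z":0,"ax":0,"ay":0,"az":0,"hand":0},
    {"x":0.46,"y":0.12,"z":0,"ax":0,"ay":0,"az":0,"hand":0},
    {"x":0.65,"y":0.17,"z":0,"ax":0,"ay":0,"az":0,"hand":0},
    {"x":0.83,"y":0.25,"z":0,"ax":0,"ay":0,"az":0,"hand":0},
    {"x":1.0,"y":0.35,"z":0,"ax":0,"ay":0,"az":0,"hand":0},
    {"x":1.15,"y":0.47,"z":0,"ax":0,"ay":0,"az":0,"hand":0},
    {"x":1.28,"y":0.62,"z":0,"ax":0,"ay":0,"az":0,"hand":0},
    {"x":1.39,"y":0.78,"z":0,"ax":0,"ay":0,"az":0,"hand":0},
  ],
  grip_force=20,
)

```text
clock: 2.5
eef_pos: [528.4, -86.7, 86.3]
tcp_rot: [3.141, 0.001, 1.572]
contact_force: [-5.2, -3.9, 0.1]
opening: -0.002
grasp_force: 2.5
```

Run:
```python
from h import *
s=monitor.sense(); print(s['clock'],s['eef_pos'],s['contact_force'])
c=imaging.camera_info('wrist'); im=imaging.grab_frame('wrist'); cv2.imwrite('pics/wrist4.png',im[:,:,::-1])
for a,rc,k in blobs(im,'blue',300): e=axis(rc);print(np.round(np.ravel(e)),np.round(rc[1]),np.round(onz(c,e[0],105)),np.round(onz(c,e[1],105)))
```

```text
2.5 [528.43421602 -86.65275719  86.25588733] [-5.22743507 -3.8852677   0.11246303]
[302. 198. 312. 294.] [96. 46.] [547. -56.] [553. -98.]
```

View pics/wrist4.png

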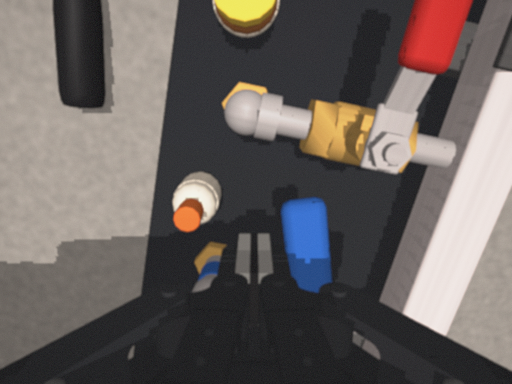

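Blue's tip is now at (302,198), so its angle is about 0.35 rad; the force is about 6.5 N as expected and nothing else was touched. I'll carry on slowly.

>>> drive_tool(
  plan=[
    {"x":0.04,"y":0.07,"z":0,"ax":0,"ay":0,"az":0,"hand":0},
    {"x":0.07,"y":0.14,"z":0,"ax":0,"ay":0,"az":0,"hand":0},
    {"x":0.09,"y":0.21,"z":0,"ax":0,"ay":0,"az":0,"hand":0},
    {"x":0.11,"y":0.28,"z":0,"ax":0,"ay":0,"az":0,"hand":0},
    {"x":0.13,"y":0.34,"z":0,"ax":0,"ay":0,"az":0,"hand":0},
    {"x":0.13,"y":0.34,"z":0,"ax":0,"ay":0,"az":0,"hand":0},
  ],
  grip_force=20,
)

```text
clock: 3.15
eef_pos: [544.7, -80.4, 85.3]
tcp_rot: [-3.141, 0.0, 1.571]
contact_force: [-3.4, -1.9, 0.1]
opening: -0.002
grasp_force: 1.5
```

```bash
cat > lev.py <<'E'
from h import *
import sys
col,sx,sy=sys.argv[1],float(sys.argv[2]),float(sys.argv[3])
s=monitor.sense(); print(s['clock'],s['eef_pos'],s['contact_force'])
c=imaging.camera_info('wrist'); im=imaging.grab_frame('wrist'); cv2.imwrite('pics/last.png',im[:,:,::-1])
for a,rc,k in blobs(im,col,300)[:3]:
    e=sorted(axis(rc),key=lambda p:-np.hypot(*(onz(c,p,105)-[sx,sy])))
    t,i=[onz(c,p,105) for p in e]; f=lambda d:round(np.arctan2(d[1],d[0])-np.pi/2+.203,3)
    print(np.round(rc[1]),np.round(t),np.round(i),'ang tip-stem',f(t-[sx,sy]),'axis',f(t-i))
E
python3 lev.py blue 560 -145
```

```text
3.15 [544.72799839 -80.44027531  85.33254373] [-3.36023354 -1.8740441   0.0956211 ]
[47. 79.] [570. -55.] [566. -90.] ang tip-stem 0.091 axis 0.085
```

>>> drive_tool(
  plan=[
    {"x":0,"y":0.03,"z":0,"ax":0,"ay":0,"az":0,"hand":0},
    {"x":0,"y":0.06,"z":0,"ax":0,"ay":0,"az":0,"hand":0},
    {"x":0,"y":0.08,"z":0,"ax":0,"ay":0,"az":0,"hand":0},
    {"x":0,"y":0.08,"z":0,"ax":0,"ay":0,"az":0,"hand":0},
  ],
  grip_force=20,
)

```text
clock: 3.6
eef_pos: [548.8, -80.5, 85.2]
tcp_rot: [-3.141, -0.0, 1.571]
contact_force: [-4.7, -1.1, 2.4]
opening: -0.001
grasp_force: 2.2
```

```bash
python3 lev.py blue 560 -145
```

```text
3.6 [548.76766979 -80.51133554  85.15853966] [-4.73433471 -1.11751882  2.4413838 ]
[46. 78.] [576. -56.] [570. -90.] ang tip-stem 0.024 axis 0.018
```

>>> drive_tool(
  plan=[
    {"x":0,"y":0.02,"z":0,"ax":0,"ay":0,"az":0,"hand":0},
    {"x":0,"y":0.03,"z":0,"ax":0,"ay":0,"az":0,"hand":0},
    {"x":0,"y":0.03,"z":0,"ax":0,"ay":0,"az":0,"hand":0},
  ],
  grip_force=20,
)

```text
clock: 3.95
eef_pos: [549.2, -80.5, 84.8]
tcp_rot: [-3.139, -0.0, 1.571]
contact_force: [-8.4, 0.2, 6.8]
opening: 0.002
grasp_force: 4.5
```

```bash
python3 lev.py blue 560 -145
```

```text
3.95 [549.19386143 -80.46286623  84.84488083] [-8.44188499  0.22471465  6.7862315 ]
[47. 77.] [576. -56.] [570. -89.] ang tip-stem 0.021 axis 0.018
```

The force rose while the lever stayed put, so blue is at its stop. I'll back off, lift and travel to the far side of the green lever at (655,122).

>>> drive_tool(
  plan=[
    {"x":0,"y":-0.3,"z":0,"ax":0,"ay":0,"az":0,"hand":0},
    {"x":0,"y":-0.6,"z":0,"ax":0,"ay":0,"az":0,"hand":0},
    {"x":0,"y":-0.6,"z":-0.8,"ax":0,"ay":0,"az":0,"hand":0},
    {"x":0,"y":-0.6,"z":-1.6,"ax":0,"ay":0,"az":0,"hand":0},
    {"x":0,"y":-0.6,"z":-2.3,"ax":0,"ay":0,"az":0,"hand":0},
    {"x":0.6,"y":0,"z":-2.3,"ax":0,"ay":0,"az":0,"hand":0},
    {"x":1.2,"y":0.5,"z":-2.3,"ax":0,"ay":0,"az":0,"hand":0},
    {"x":1.2,"y":0.5,"z":-2.3,"ax":0,"ay":0,"az":0,"hand":0},
  ],
  grip_force=20,
)

```text
clock: 4.8
eef_pos: [579.5, -17.7, 201.1]
tcp_rot: [3.135, -0.001, 1.573]
contact_force: [0.1, -0.0, 0.6]
opening: -0.004
grasp_force: 0.0
```

```bash
python3 lev.py green 604 71; python3 lev.py red 582 -37
```

```text
4.8 [579.48879395 -17.72874437 201.07199409] [ 0.05122905 -0.04510613  0.6167358 ]
[15. 28.] [617. 102.] [599. 102.] ang tip-stem -0.196 axis -1.365
4.85 [577.54896407 -19.06366143 200.31849983] [-0.11430876 -0.86532554 -0.22152313]
[26. 85.] [599.  49.] [588.  -8.] ang tip-stem 0.011 axis 0.011
```

View pics/last.png

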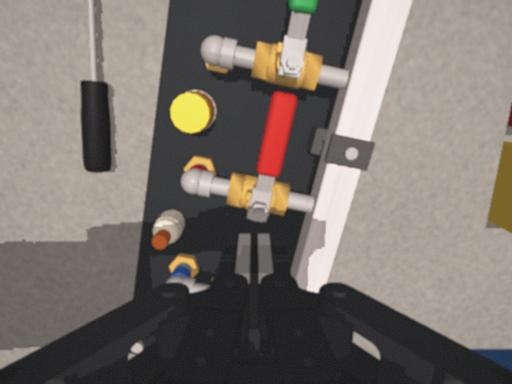

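The red lever is undisturbed (0.01 rad), and green's root sits at (303,5), consistent with the plan. I'll continue to the green approach point and descend.

>>> drive_tool(
  plan=[
    {"x":0.6,"y":0.4,"z":0,"ax":0,"ay":0,"az":0,"hand":0},
    {"x":1.3,"y":0.8,"z":0,"ax":0,"ay":0,"az":0,"hand":0},
    {"x":2.0,"y":1.2,"z":0,"ax":0,"ay":0,"az":0,"hand":0},
    {"x":2.6,"y":1.5,"z":0,"ax":0,"ay":0,"az":0,"hand":0},
    {"x":2.86,"y":1.59,"z":0.2,"ax":0,"ay":0,"az":0,"hand":0},
    {"x":2.86,"y":1.59,"z":0.9,"ax":0,"ay":0,"az":0,"hand":0},
    {"x":2.86,"y":1.59,"z":1.7,"ax":0,"ay":0,"az":0,"hand":0},
    {"x":2.86,"y":1.59,"z":2.3,"ax":0,"ay":0,"az":0,"hand":0},
  ],
  grip_force=20,
)

```text
clock: 5.7
eef_pos: [653.2, 120.8, 81.8]
tcp_rot: [-3.139, 0.001, 1.571]
contact_force: [0.3, -0.2, -0.6]
opening: -0.002
grasp_force: 0.0
```

```bash
python3 lev.py green 604 71
```

```text
5.7 [653.19915914 120.78261027  81.76787037] [ 0.25506343 -0.24247828 -0.60432898]
[ 48. 119.] [618. 159.] [611. 109.] ang tip-stem 0.046 axis 0.058
```

View pics/last.png

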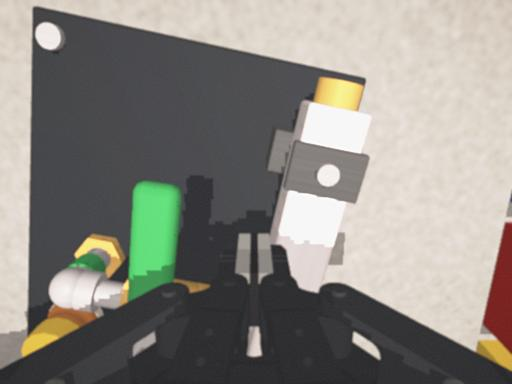

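The fingertip (254,240) is to the right of the green grip (155,240), with space between them. I'll push it round on the arc.

>>> drive_tool(
  plan=[
    {"x":0.05,"y":-0.27,"z":0,"ax":0,"ay":0,"az":0,"hand":0},
    {"x":0.16,"y":-0.46,"z":0,"ax":0,"ay":0,"az":0,"hand":0},
    {"x":0.24,"y":-0.68,"z":0,"ax":0,"ay":0,"az":0,"hand":0},
    {"x":0.28,"y":-0.9,"z":0,"ax":0,"ay":0,"az":0,"hand":0},
    {"x":0.28,"y":-1.13,"z":0,"ax":0,"ay":0,"az":0,"hand":0},
    {"x":0.24,"y":-1.36,"z":0,"ax":0,"ay":0,"az":0,"hand":0},
    {"x":0.16,"y":-1.57,"z":0,"ax":0,"ay":0,"az":0,"hand":0},
    {"x":0.05,"y":-1.77,"z":0,"ax":0,"ay":0,"az":0,"hand":0},
  ],
  grip_force=20,
)

```text
clock: 6.55
eef_pos: [568.6, 124.9, 86.4]
tcp_rot: [3.135, -0.001, 1.571]
contact_force: [5.8, 0.9, -0.4]
opening: -0.002
grasp_force: 2.5
```

```bash
python3 lev.py green 604 71
```

```text
6.55 [568.58735043 124.89389428  86.36175508] [ 5.84287376  0.92845541 -0.40174142]
[57. 37.] [530. 124.] [553. 122.] ang tip-stem 1.148 axis 1.67
```

View pics/last.png

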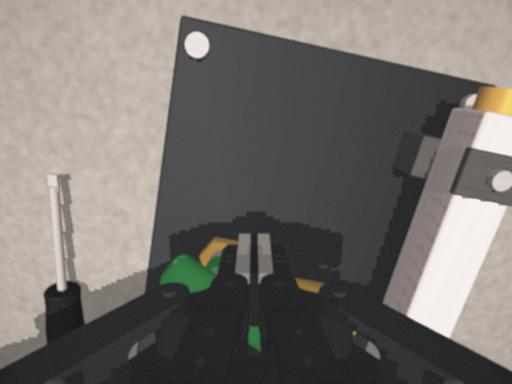

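The green grip end is at about (187,272), partly hidden by the fingers, so the lever is at about 1.15–1.2 rad and the force is normal. I'll go slower from here.

>>> drive_tool(
  plan=[
    {"x":-0.05,"y":-0.06,"z":0,"ax":0,"ay":0,"az":0,"hand":0},
    {"x":-0.1,"y":-0.12,"z":0,"ax":0,"ay":0,"az":0,"hand":0},
    {"x":-0.15,"y":-0.17,"z":0,"ax":0,"ay":0,"az":0,"hand":0},
    {"x":-0.21,"y":-0.22,"z":0,"ax":0,"ay":0,"az":0,"hand":0},
    {"x":-0.27,"y":-0.27,"z":0,"ax":0,"ay":0,"az":0,"hand":0},
    {"x":-0.32,"y":-0.31,"z":0,"ax":0,"ay":0,"az":0,"hand":0},
    {"x":-0.32,"y":-0.31,"z":0,"ax":0,"ay":0,"az":0,"hand":0},
  ],
  grip_force=20,
)

```text
clock: 7.3
eef_pos: [552.1, 108.8, 85.2]
tcp_rot: [3.139, -0.001, 1.57]
contact_force: [2.7, 2.3, 1.2]
opening: 0.001
grasp_force: 1.7
```

```bash
python3 lev.py green 604 71
```

```text
7.3 [552.07279594 108.75616454  85.24412072] [2.70641599 2.33349389 1.16318655]
[31. 17.] [521. 105.] [533. 101.] ang tip-stem 1.39 axis 1.452
```

>>> drive_tool(
  plan=[
    {"x":-0.03,"y":-0.01,"z":0,"ax":0,"ay":0,"az":0,"hand":0},
    {"x":-0.06,"y":-0.01,"z":0,"ax":0,"ay":0,"az":0,"hand":0},
    {"x":-0.08,"y":-0.02,"z":0,"ax":0,"ay":0,"az":0,"hand":0},
    {"x":-0.08,"y":-0.02,"z":0,"ax":0,"ay":0,"az":0,"hand":0},
  ],
  grip_force=20,
)

```text
clock: 7.75
eef_pos: [549.9, 104.6, 84.4]
tcp_rot: [-3.142, -0.0, 1.571]
contact_force: [0.6, 4.7, 4.2]
opening: -0.0
grasp_force: 2.2
```

```bash
python3 lev.py green 604 71
```

```text
7.75 [549.92830327 104.58174907  84.422674  ] [0.63555505 4.69498946 4.15968929]
```

>>> drive_tool(
  plan=[
    {"x":-0.02,"y":0,"z":0,"ax":0,"ay":0,"az":0,"hand":0},
    {"x":-0.04,"y":0,"z":0,"ax":0,"ay":0,"az":0,"hand":0},
    {"x":-0.04,"y":0,"z":0,"ax":0,"ay":0,"az":0,"hand":0},
  ],
  grip_force=20,
)

```text
clock: 8.1
eef_pos: [549.3, 102.4, 84.0]
tcp_rot: [-3.14, 0.0, 1.571]
contact_force: [-0.8, 4.6, 4.1]
opening: -0.0
grasp_force: 2.2
```

Still moving freely at about 5 N, so the stop has not been reached.

>>> drive_tool(
  plan=[
    {"x":-0.02,"y":0,"z":0,"ax":0,"ay":0,"az":0,"hand":0},
    {"x":-0.04,"y":0,"z":0,"ax":0,"ay":0,"az":0,"hand":0},
    {"x":-0.04,"y":0,"z":0,"ax":0,"ay":0,"az":0,"hand":0},
  ],
  grip_force=20,
)

```text
clock: 8.4
eef_pos: [549.2, 101.7, 84.1]
tcp_rot: [-3.14, -0.002, 1.57]
contact_force: [-1.6, 11.6, 4.0]
opening: -0.001
grasp_force: 5.9
```

The force has risen to 12 N with hardly any motion, so green is at its stop. I'll retreat, lift and check from above.

>>> drive_tool(
  plan=[
    {"x":0.3,"y":0,"z":0,"ax":0,"ay":0,"az":0,"hand":0},
    {"x":0.6,"y":0,"z":0,"ax":0,"ay":0,"az":0,"hand":0},
    {"x":0.6,"y":0,"z":-0.8,"ax":0,"ay":0,"az":0,"hand":0},
    {"x":0.6,"y":0,"z":-1.6,"ax":0,"ay":0,"az":0,"hand":0},
    {"x":0.3,"y":0,"z":-2.4,"ax":0,"ay":0,"az":0,"hand":0},
    {"x":-0.5,"y":0,"z":-3.0,"ax":0,"ay":0,"az":0,"hand":0},
    {"x":-1.4,"y":0,"z":-3.6,"ax":0,"ay":0,"az":0,"hand":0},
    {"x":-2.2,"y":0,"z":-3.6,"ax":0,"ay":0,"az":0,"hand":0},
  ],
  grip_force=20,
)

```text
clock: 9.2
eef_pos: [551.6, -10.1, 268.0]
tcp_rot: [3.136, 0.001, 1.572]
contact_force: [0.6, -0.6, -0.9]
opening: 0.002
grasp_force: 0.0
```

>>> drive_tool(
  plan=[
    {"x":-0.8,"y":0,"z":0,"ax":0,"ay":0,"az":0,"hand":0},
    {"x":-1.6,"y":0,"z":0,"ax":0,"ay":0,"az":0,"hand":0},
    {"x":-2.0,"y":0,"z":0,"ax":0,"ay":0,"az":0,"hand":0},
    {"x":-2.0,"y":0,"z":0,"ax":0,"ay":0,"az":0,"hand":0},
    {"x":-2.0,"y":0,"z":0,"ax":0,"ay":0,"az":0,"hand":0},
  ],
  grip_force=20,
)

```text
clock: 9.7
eef_pos: [549.8, -109.1, 263.9]
tcp_rot: [-3.14, -0.0, 1.57]
contact_force: [0.5, 0.4, 0.8]
opening: 0.001
grasp_force: 0.0
```

```bash
python3 lev.py green 604 71; python3 lev.py red 582 -37; python3 lev.py blue 560 -145
```

```text
9.7 [ 549.77390141 -109.09038893  263.86247196] [0.46488038 0.41853848 0.76091228]
9.75 [ 549.82076803 -108.58479775  263.91236217] [0.23660181 0.04101887 0.45711864]
[23. 55.] [595.  31.] [587.  -9.] ang tip-stem 0.013 axis 0.013
9.8 [ 549.92895458 -108.30605624  264.02132452] [-0.04603341 -0.25207783 -0.22077257]
[21. 67.] [577. -58.] [ 565. -116.] ang tip-stem 0.011 axis -0.003
[45. 51.] [ 808. -225.] [ 757. -225.] ang tip-stem -1.68 axis -1.367
```

View pics/last.png

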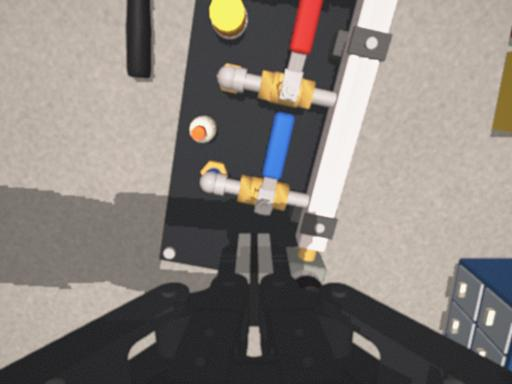

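Blue, from (285,115) to (272,180), is square across its pipe at about 0.00 rad and red is at 0.01. Green is out of frame, so I'll step back +y to measure it.

>>> drive_tool(
  plan=[
    {"x":0.8,"y":0,"z":0,"ax":0,"ay":0,"az":0,"hand":0},
    {"x":1.6,"y":0,"z":0,"ax":0,"ay":0,"az":0,"hand":0},
    {"x":2.2,"y":0,"z":0,"ax":0,"ay":0,"az":0,"hand":0},
    {"x":2.2,"y":0,"z":0,"ax":0,"ay":0,"az":0,"hand":0},
    {"x":2.2,"y":0,"z":0,"ax":0,"ay":0,"az":0,"hand":0},
    {"x":2.2,"y":0,"z":0,"ax":0,"ay":0,"az":0,"hand":0},
  ],
  grip_force=20,
)

```text
clock: 10.45
eef_pos: [550.0, 0.3, 264.3]
tcp_rot: [-3.141, 0.0, 1.571]
contact_force: [-0.6, 0.3, 0.2]
opening: 0.002
grasp_force: 0.0
```

```bash
python3 lev.py green 604 71; python3 lev.py red 582 -37
```

```text
10.45 [5.49961874e+02 3.16852063e-01 2.64277767e+02] [-0.63746806  0.32007564  0.22013762]
[69. 22.] [516.  87.] [572.  75.] ang tip-stem 1.595 axis 1.559
10.5 [5.49967682e+02 1.94107684e-03 2.64274423e+02] [ 0.42491598 -0.56344254 -0.08297693]
[20. 67.] [599.  50.] [586.  -8.] ang tip-stem 0.015 axis -0.003
[78. 19.] [756.  93.] [769.  28.] ang tip-stem -0.726 axis 0.407
```

Green measures about 1.57 rad (open), blue about 0 and red about 0, and the arm is clear of everything. I'll hand in the job.

```bash
python3 -c "
from rig import r
print(r.sign_off())"
```

```text
the job is handed in; nothing more can be done
None
```

The job is handed in: the blue air lever was shut to its stop first (about 0 rad), then the green nitrogen lever was opened to its stop (about 1.57 rad); red stayed shut (about 0.01 rad), nothing else was touched as far as I saw, and the sign-off returned no verdict.

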